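# Set the strap-end cutting guide one hole over

## Task

Set the cutting guide for the next batch: hook a fingertip through the slanting pull ring of its spring index pin, lift the pin out of its hole, swing the guide arm so that its ring end moves one hole over towards the side where the stack of dark hardboard patterns lies, and let the pin spring fully home in that hole. Only hook the ring: do not grip it, and do not pull hard on it. Leave everything else on the bench where it is.

Things in the scene. Friction and masses are not known exactly. Their poses are not given: they have to be found in the camera images.
- guide: strap-end cutting guide, screwed to the bench: white laminate board 290 x 330 x 12 mm, origin at the centre of its underside, x pointing away from the robot along the arm in its middle position, y to the left seen from the robot, z up. Lengthwise over the board lies the arm, an aluminium bar 36 mm wide (27 to 37 mm above the bench), hinged on a vertical axis at its far end
- middle_hole (a point): mouth of the middle hole, 24 mm above the bench, in the steel index plate (64 x 230 mm) at the board's robot side. Five 13 mm holes lie on an arc of 170 mm radius about the hinge, 15 degrees (44.5 mm) apart. Part of the guide
- hinge_axis (a point): point on the arm's vertical hinge axis, 85 mm from the guide's origin along the guide's x, 24 mm above the bench
- guide_arm (a joint): angle of the arm, rad: 0 at the start, with the pin in the middle hole; grows as the ring end swings to the left (the guide's +y). Holes at -0.524, -0.262, 0, 0.262 and 0.524; end stops at -0.60 and 0.60. Light friction (about 0.7 N at the ring): it stays where it is left. Cannot be swung while the pin is in a hole
- index_pin (a joint): height of the spring pin above home, m: 0 fully home in a hole (10 mm deep), about 0.010 resting on the plate between holes, clear of the plate above 0.0105, end stop 0.024. Slides straight up and down in the near end of the arm; spring and weight push down with 5 N at 0, 7.5 N at 0.012, 9.5 N at 0.024. 10 mm thick with a round tip: it finds its hole when let down within 3 mm of the centre
- ring_eye (a point): centre of the eye of the rigid steel pull ring on top of the pin; rises and swings with it. At home 86 mm above the bench, 16 mm from the pin's axis towards the hinge. Axes: x level towards the hinge, z up. Oval of 7 mm wire, eye 51 mm wide (level) and 43 mm along the slant; it leans 40 degrees from upright, top towards the hinge, so a finger pointing away from the robot and 45 degrees down goes through
- ring_top (a point): centre of the ring's top wire, 19 mm above and 16 mm beyond (towards the hinge) the eye's centre; the finger lifts under it. Below the eye: the arm's top at 37 mm above the bench, a collar round the pin (28 mm across, top at 59 mm) and the ring's foot (bottom wire at 67 mm). Beyond the ring only the flat arm lies below the fingertip
- patterns_mid (a point): centre of a stack of six tongue-shaped dark hardboard patterns (about 175 x 80 x 24 mm, rounded at one end) lying flat on the bench to the left or the right of the guide: it shows the side to swing to. Loose; leave alone
- spool: cone of thread, black, 72 mm across the foot and 100 mm tall; origin at the centre of its underside. It stands on the other side of the guide from the patterns. Loose; leave alone
- brush: wooden brush lying on the bench. Loose; leave alone
- hammer: hammer lying on the bench, about 250 mm long. Loose; leave alone
- glue: white plastic bottle, 60 mm across and 150 mm tall, left of the guide; origin at the centre of its underside. Loose; leave alone
- rivets: glass jar with a steel lid, 64 mm across and 60 mm tall, standing on the far right corner of the guide's board; origin at the centre of its underside. Loose; leave alone
- weight: small dark steel pattern weight with a knob, 48 mm across and 38 mm tall, standing on the far left corner of the guide's board; origin at the centre of its underside. Loose; leave alone

How it is judged:
On the way, in this order (a step that is already met when the one before it is completed fails the run):
1. the pin is lifted clear of its hole (value of joint index_pin above 0.0105 m and value of joint guide_arm between -0.13 and 0.13 rad), for 0.1 s.
2. the arm stands at the next hole towards the patterns and the pin is fully home in it (value of joint index_pin below 0.0025 m and ((y of patterns_mid in the frame of guide above 0 m and value of joint guide_arm between 0.2268 and 0.2968 rad) or (y of patterns_mid in the frame of guide below 0 m and value of joint guide_arm between -0.2968 and -0.2268 rad))), for 0.2 s.
At the end, for the whole second after the job is handed in: pin fully home (within 2.5 mm) in the next hole on the patterns' side (arm within 0.035 rad of it), arm and pin at rest (all of step 2 and velocity of joint guide_arm between -0.05 and 0.05 rad/s and velocity of joint index_pin between -0.01 and 0.01 m/s); the robot touches nothing.
It fails at once if the pin dropped into a hole other than the first or the next one towards the patterns (value of joint index_pin below 0.0025 m and not ((y of patterns_mid in the frame of guide above 0 m and value of joint guide_arm between 0.2268 and 0.2968 rad) or (y of patterns_mid in the frame of guide below 0 m and value of joint guide_arm between -0.2968 and -0.2268 rad)) and not (value of joint guide_arm between -0.06 and 0.06 rad)).
It fails at once if the ring was gripped or pulled hard, or the arm was forced (over 35 N) (contact force between the fingers and guide above 35 N).
It fails at once if a loose thing on the bench was lifted, or shifted by more than 20 mm (distance of any of patterns_mid, spool, brush, hammer, glue, rivets, weight from where it was at the start of the episode above 0.02 m).
It also fails if it takes over 50 s, if anything falls off the work surface, if the arm or the gripper's body presses on something with over 40 N, if the wrist force passes 120 N, or if a joint passes its speed limit or range.

## Robot

A 6-joint arm with a two-finger parallel gripper is mounted at the origin on the work surface. World frame = base frame: x ahead of the robot, y to its left, z up, the work surface at z = 0. Lengths are in m, angles in rad, forces in N, time in s.
With the tool pointing down it reaches from about 0.3 to 0.95 m from the base axis. Payload 3.1 kg.
Tool frame: the origin (TCP) lies at the very end of the fingers, on their centre line; the grasp point (between the pads) lies 19 mm behind it; z points along the fingers, y is the line along which they close (so a half turn about z gives the same grasp; the last joint's range is limited). The gripper opens to 85 mm and grips with 20 to 120 N. Pads are 22 mm wide; open, the fingers measure 114 mm over their backs; the gripper's body (76 mm by 85 mm) begins 54 mm behind the grasp point. The pads swing forward as they close: fully open they stand 13 mm farther back than shut.
Start: joints at [-1.258, 0.308, 1.634, -0, 1.2, -0.07], TCP at [0.233, -0.58, 0.231] pointing down, gripper open.
Joint ranges: [-3.06, 3.06], [-0.79, 1.96], [0.05, 2.63], [-1.19, 4.34], [0.05, 2.64], [-2.94, 2.94]. Speed limits (rad/s): [2.79, 2.79, 3.14, 3.14, 3.14, 3.14].

## Interface

Orientations are given as a 3x3 rotation matrix whose columns are the frame's x, y, z axes.
In Python, from rig import ctrl gives the robot as it stands.
- The arm moves only by the tool play_rows, never from a script. Its argument "rows" is a list of rows, each a list of 3 entries, a list of its own where there are three numbers: the shift along the tool's x, y, z as a fraction of full scale, then the turn about the tool's z as a fraction of full scale, then the closure, from 0 (fully open) to 1 (shut). A call has 1 to 10 rows; each row shifts and turns the commanded pose from where the row before left it, along the tool's axes as they then stand; what a row does not reach is not made up. Full scale, the value 1, is 0.02 m for a shift and 45 degrees for a turn. A row lasts 1/12 s, in which the tool goes at most 41.7 mm and 7.16 degrees, less where a joint would pass 70% of its speed; a pose out of reach is approached as far as the arm can. A call with a number of a shift or a turn outside -1 to 1 is refused whole. A call with a gripper value outside its range is refused whole. The fingers move at their own pace and stop on an object; "newtons" is the grip in N (left out, the last holds). Time passes only in rows, so rows that do not move let the fingers close. It gives the time, the measured TCP pose, the force, the opening and the grip force at its end, in the units of the state.
- ctrl.sense(): the state, without advancing time (a new reading comes with each control period).
- ctrl.capture(name): name is "scene" or "top"; returns a dict with "image" (480x640x3 uint8, red, green, blue), "K" (3x3 intrinsics, pixels), "R" (3x3) and "t" (3): a world point X has camera coordinates R X + t. Camera axes: x right, y down, z forward; pixel columns grow to the right and rows downward; lengths in m; the calibration is good to about 2 mm. A picture is of the moment at which its call begins. There is no depth.
- ctrl.sign_off(): hands the job in; it is judged then, once.
Trained networks look in a picture, given as the dict that the camera call returned (one of the last four; its "shot" number tells which), for a name from the list of things; names that differ only in an ending like _2 or _b are one class to them, and where a whole thing is asked for, a point or a joint stands for the part that bears it (a point fixed in the world has none). Each returns a list of dicts, best first, with "confidence" (0 to 1); they miss things now and then, are a little off and sometimes report something else, mostly with a low value. They report only what shows in the picture. A call takes as long as a camera call.
- ctrl.search_frame(label, picture): "location" ([x, y, z] in m, in world coordinates, good to about 4 mm: the middle of the surface that is visible of it).
- ctrl.place_of(label, picture): "location" ([x, y, z] in m, in world coordinates, good to about 4 mm: a listed point, or the origin of a listed thing).
The state is a dict: "time_s": time; "q": joint angles; "qvel": joint speeds; "tau": joint torques, N m; "position": TCP position; "eef_rot": TCP orientation; "contact_force": force on the tool from outside, world axes, zero at the start; "ft_torque": the same for the moment, N m; "finger_gap": opening from 0.0 (shut) to 1.0 (fully open); "gripper_force": force on a finger pad.
Only numpy, scipy, OpenCV 4.12 (cv2) and the standard library are available. Lean on these libraries where they do the work, as an engineer would, in place of code of your own. Each camera call takes 0.05 s, during which the arm holds its last target. There are 200 camera calls.

## Working session

There is one attempt and no reset: what is moved stays moved. The work goes in short steps, Python scripts to look and compute and a tool call to move; the robot and the scene stay as the last step left them, time stands still between calls to the robot, and variables do not carry over. Pictures are saved under pics/ and viewed, at most 10 in all, crops included, and the job is handed in when it is done.

Besides the shell and the picture viewer there is one more tool, called after "Emit:" as name(argument=value, ...), one argument or row to a line, values as JSON. play_rows: Moves the arm, as the interface text tells. Shift numbers are shares of 0.02 m and turn numbers shares of 45 degrees, none past 1 either way. Its arguments: {"type":"object","properties":{"rows":{"type":"array","items":{"type":"array"}},"newtons":{"type":"number"}},"required":["rows"]}

```bash
mkdir -p pics; ls; python3 - <<'E'
from rig import ctrl
import cv2,numpy as np
s=ctrl.sense(); print(s['time_s'],s['position'],np.round(s['eef_rot'],3).tolist(),s['finger_gap'])
for n in ("scene","top"):
    p=ctrl.capture(n); cv2.imwrite(f"pics/{n}0.png",p["image"][:,:,::-1])
    print(n,p['K'].tolist(),np.round(p['R'],4).tolist(),p['t'])
    for l in ("guide","middle_hole","hinge_axis","ring_eye","ring_top","patterns_mid","spool","glue","rivets","weight","brush","hammer"):
        r=ctrl.place_of(l,p)
        print(l,[(np.round(d['location'],3).tolist(),round(d['confidence'],2)) for d in r[:2]])
E
```

```text
pics
0.0 [ 0.23318581 -0.57899996  0.23007773] [[0.928, 0.374, -0.001], [0.374, -0.928, 0.002], [0.0, -0.002, -1.0]] 1.001939768908701
scene [[603.7243318151379, 0.0, 318.9042290310692], [0.0, 603.7243318151379, 246.73206935475739], [0.0, 0.0, 1.0]] [[-0.778, 0.6281, 0.0151], [0.5187, 0.6556, -0.5488], [-0.3546, -0.4191, -0.8358]] [ 0.38355972 -0.22725593  1.59268594]
guide [([0.637, 0.074, -0.002], 0.93)]
middle_hole [([0.553, 0.1, 0.025], 0.56)]
hinge_axis [([0.713, 0.052, 0.028], 0.89), ([0.729, 0.183, 0.014], 0.49)]
ring_eye [([0.564, 0.096, 0.085], 0.56)]
ring_top [([0.582, 0.096, 0.105], 0.76)]
patterns_mid [([0.42, 0.427, 0.014], 0.8)]
spool [([0.45, -0.437, 0.003], 0.56)]
glue [([0.669, 0.39, 0.002], 0.68)]
rivets [([0.666, -0.066, 0.011], 0.87)]
weight [([0.728, 0.178, 0.012], 0.81), ([0.664, -0.064, 0.014], 0.53)]
brush [([0.27, 0.316, -0.004], 0.78)]
hammer [([0.296, -0.291, -0.003], 0.89)]
top [[533.8663341157516, 0.0, 321.79103871514604], [0.0, 533.8663341157516, 239.50773524178288], [0.0, 0.0, 1.0]] [[0.0217, -0.9996, 0.016], [-0.9914, -0.0236, -0.1288], [0.1291, -0.0131, -0.9915]] [-0.00882485  0.51848238  1.30304788]
guide [([0.63, 0.078, 0.003], 0.71)]
middle_hole [([0.553, 0.106, 0.023], 0.56)]
hinge_axis [([0.452, -0.437, -0.0], 0.51), ([0.73, 0.181, 0.011], 0.31)]
ring_eye [([0.565, 0.094, 0.084], 0.66)]
ring_top [([0.577, 0.094, 0.102], 0.68)]
patterns_mid [([0.629, 0.077, 0.002], 0.74), ([0.42, 0.428, 0.01], 0.59)]
spool [([0.45, -0.434, -0.0], 0.56)]
glue [([0.668, 0.388, -0.003], 0.75)]
rivets [([0.663, -0.064, 0.012], 0.71)]
weight [([0.733, 0.185, 0.012], 0.84), ([0.663, -0.067, 0.009], 0.23)]
brush [([0.268, 0.319, 0.002], 0.9), ([0.58, 0.095, 0.102], 0.24)]
hammer [([0.3, -0.29, -0.0], 0.87)]
```

View pics/scene0.png

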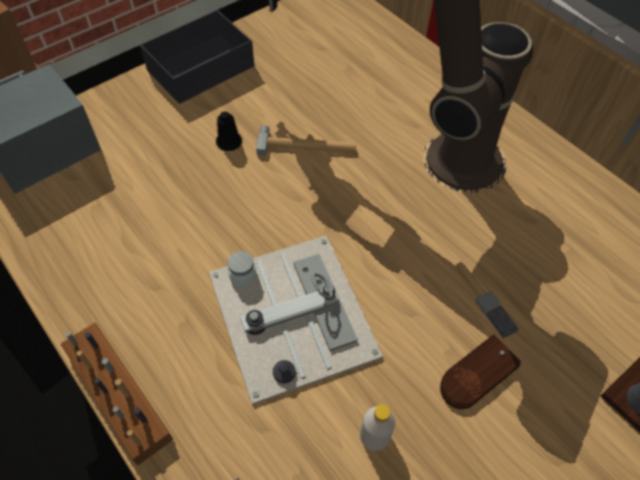

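View pics/top0.png

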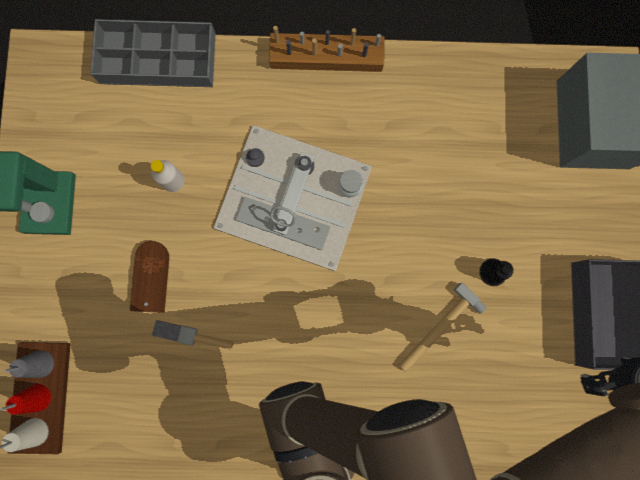

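The patterns lie left of the guide (about column 150, row 275 in the top view), the spool right (495, 270), so the arm swings left, towards +y. The moves have no tilt entry. I'll check whether the documented approach to out-of-reach poses tilts the tool at full stretch along the guide's x heading.

Emit:
play_rows(
  rows=[
    [[0,0,-1],0.146,1],
    [[0,0,-1],0.146,1],
    [[0,0,-1],0.146,1],
    [[0,0,-1],0.146,1],
    [[0,0,-1],0.146,1],
    [[0,0,-1],0.146,1],
    [[0,0,-1],0,1],
    [[0,0,-1],0,1],
  ],
)

```text
time_s: 1.97
position: [0.2334, -0.5796, 0.3923]
eef_rot: [[0.954, -0.301, -0.0], [-0.301, -0.954, -0.0], [-0.0, 0.0, -1.0]]
contact_force: [-1.5, 0.3, -0.5]
finger_gap: 0.001
gripper_force: 0.0
```

Emit:
play_rows(
  rows=[
    [[1,-0.9,0],0,1],
    [[1,-0.9,0],0,1],
    [[1,-0.9,0],0,1],
    [[1,-0.9,0],0,1],
    [[1,-0.9,0],0,1],
    [[1,-0.9,0],0,1],
    [[1,-0.9,0],0,1],
    [[1,-0.9,0],0,1],
    [[1,-0.9,0],0,1],
    [[1,-0.9,0],0,1],
  ],
)

```text
time_s: 2.8
position: [0.4794, -0.4674, 0.3912]
eef_rot: [[0.954, -0.3, -0.0], [-0.3, -0.954, 0.0], [-0.0, 0.0, -1.0]]
contact_force: [-0.1, 0.1, 0.1]
finger_gap: 0.0
gripper_force: 0.0
```

Emit:
play_rows(
  rows=[
    [[1,-0.9,0],0,1],
    [[1,-0.9,0],0,1],
    [[1,-0.9,0],0,1],
    [[1,-0.9,0],0,1],
    [[1,-0.9,0],0,1],
    [[1,-0.9,0],0,1],
    [[1,-0.9,0],0,1],
    [[1,-0.9,0],0,1],
    [[1,-0.9,0],0,1],
    [[1,-0.9,0],0,1],
  ],
)

```text
time_s: 3.63
position: [0.7242, -0.3559, 0.391]
eef_rot: [[0.954, -0.3, -0.0], [-0.3, -0.954, 0.0], [-0.0, -0.0, -1.0]]
contact_force: [0.1, 0.4, 0.7]
finger_gap: -0.002
gripper_force: 0.0
```

Emit:
play_rows(
  rows=[
    [[0.8,-1,0],0,1],
    [[0.8,-1,0],0,1],
    [[0.8,-1,0],0,1],
    [[0.8,-1,0],0,1],
    [[0.8,-1,0],0,1],
    [[0.8,-1,0],0,1],
    [[1,0,0],0,1],
    [[1,0,0],0,1],
  ],
)

```text
time_s: 4.3
position: [0.8846, -0.2787, 0.3908]
eef_rot: [[0.955, -0.298, 0.002], [-0.298, -0.955, -0.0], [0.002, -0.0, -1.0]]
contact_force: [1.2, -1.0, 1.8]
finger_gap: -0.001
gripper_force: 0.0
```

```bash
python3 - <<'E'
from rig import ctrl
import numpy as np
s=ctrl.sense(); print(np.round(s['q'],3),np.round(s['position'],3))
E
```

```text
[-3.520e-01  1.079e+00  1.020e-01  1.000e-03  1.958e+00  1.521e+00] [ 0.885 -0.279  0.391]
```

Emit:
play_rows(
  rows=[
    [[1,0,0],0,1],
    [[1,0,0],0,1],
    [[1,0,0],0,1],
    [[1,0,0],0,1],
    [[1,0,0],0,1],
    [[1,0,0],0,1],
  ],
)

```text
time_s: 4.8
position: [0.9194, -0.2927, 0.3646]
eef_rot: [[0.951, -0.301, 0.075], [-0.3, -0.954, -0.024], [0.079, 0.0, -0.997]]
contact_force: [-0.1, 0.3, -0.4]
finger_gap: -0.006
gripper_force: 0.0
```

```bash
python3 - <<'E'
from rig import ctrl
import numpy as np
s=ctrl.sense(); print(np.round(s['q'],3),np.round(s['position'],3))
E
```

```text
[-0.354  1.136  0.051  0.004  1.876  1.523] [ 0.919 -0.293  0.365]
```

Emit:
play_rows(
  rows=[
    [[-1,0,0],0,1],
    [[-1,0,0],0,1],
  ],
)

```text
time_s: 4.97
position: [0.8923, -0.2845, 0.3532]
eef_rot: [[0.951, -0.301, 0.068], [-0.3, -0.954, -0.022], [0.071, 0.0, -0.997]]
contact_force: [1.5, -1.0, 1.2]
finger_gap: 0.0
gripper_force: 0.0
```

Emit:
play_rows(
  rows=[
    [[1,0,-0.6],0,1],
    [[1,0,-0.6],0,1],
    [[1,0,-0.6],0,1],
    [[1,0,-0.6],0,1],
    [[1,0,-0.6],0,1],
    [[1,0,-0.6],0,1],
    [[1,0,-0.6],0,1],
    [[1,0,-0.6],0,1],
    [[1,0,-0.6],0,1],
    [[1,0,-0.6],0,1],
  ],
)

```text
time_s: 5.8
position: [0.928, -0.2949, 0.439]
eef_rot: [[0.934, -0.301, 0.191], [-0.294, -0.954, -0.061], [0.201, 0.001, -0.98]]
contact_force: [0.5, 0.2, -0.2]
finger_gap: 0.007
gripper_force: 0.0
```

```bash
python3 - <<'E'
from rig import ctrl
import numpy as np
s=ctrl.sense(); print(np.round(s['q'],3),np.round(s['position'],3))
E
```

```text
[-0.355  1.061  0.051  0.01   1.827  1.524] [ 0.928 -0.295  0.439]
```

Emit:
play_rows(
  rows=[
    [[1,0,-1],0,1],
    [[1,0,-1],0,1],
    [[1,0,-1],0,1],
    [[1,0,-1],0,1],
    [[1,0,-1],0,1],
    [[1,0,-1],0,1],
    [[1,0,-1],0,1],
    [[1,0,-1],0,1],
    [[1,0,-1],0,1],
    [[1,0,-1],0,1],
  ],
)

```text
time_s: 6.63
position: [0.9008, -0.2858, 0.5859]
eef_rot: [[0.893, -0.301, 0.336], [-0.281, -0.954, -0.107], [0.352, 0.001, -0.936]]
contact_force: [-0.2, 0.7, -0.6]
finger_gap: 0.002
gripper_force: 0.0
```

Emit:
play_rows(
  rows=[
    [[1,0,0.2],0,1],
    [[1,0,0.2],0,1],
    [[1,0,0.2],0,1],
    [[1,0,0.2],0,1],
    [[1,0,0.2],0,1],
    [[1,0,0.2],0,1],
    [[1,0,0.2],0,1],
    [[1,0,0.2],0,1],
    [[1,0,0.2],0,1],
    [[1,0,0.2],0,1],
  ],
)

```text
time_s: 7.47
position: [0.9693, -0.3071, 0.5468]
eef_rot: [[0.844, -0.301, 0.445], [-0.265, -0.954, -0.141], [0.467, 0.001, -0.884]]
contact_force: [0.5, 0.1, 0.1]
finger_gap: 0.0
gripper_force: 0.0
```

Emit:
play_rows(
  rows=[
    [[1,0,0.3],0,1],
    [[1,0,0.3],0,1],
    [[1,0,0.3],0,1],
    [[1,0,0.3],0,1],
    [[1,0,0.3],0,1],
    [[1,0,0.3],0,1],
    [[1,0,0.3],0,1],
    [[1,0,0.3],0,1],
    [[1,0,0.3],0,1],
    [[1,0,0.3],0,1],
  ],
)

```text
time_s: 8.3
position: [1.0284, -0.3256, 0.522]
eef_rot: [[0.777, -0.301, 0.553], [-0.244, -0.954, -0.176], [0.58, 0.001, -0.814]]
contact_force: [0.4, 0.0, -0.1]
finger_gap: -0.001
gripper_force: 0.0
```

Emit:
play_rows(
  rows=[
    [[1,0,0.3],0,1],
    [[1,0,0.3],0,1],
    [[1,0,0.3],0,1],
    [[1,0,0.3],0,1],
    [[1,0,0.3],0,1],
    [[1,0,0.3],0,1],
    [[1,0,0.3],0,1],
    [[1,0,0.3],0,1],
  ],
)

```text
time_s: 8.97
position: [1.0637, -0.3365, 0.524]
eef_rot: [[0.712, -0.301, 0.634], [-0.224, -0.954, -0.201], [0.665, 0.001, -0.747]]
contact_force: [-1.0, 0.5, 0.5]
finger_gap: 0.001
gripper_force: 0.0
```

Emit:
play_rows(
  rows=[
    [[1,0,0.3],0,1],
    [[1,0,0.3],0,1],
    [[1,0,0.3],0,1],
    [[1,0,0.3],0,1],
  ],
)

```text
time_s: 9.3
position: [1.0775, -0.3408, 0.5316]
eef_rot: [[0.677, -0.301, 0.672], [-0.213, -0.954, -0.213], [0.705, 0.001, -0.71]]
contact_force: [0.6, -0.1, 0.4]
finger_gap: -0.002
gripper_force: 0.0
```

```bash
cat > h.py <<'E'
from rig import ctrl
import numpy as np, cv2
HOLE=np.array([.553,.103,.024])
def meas(labels,n=3,near=(.63,.08,.05),rad=.2):
    out={}
    for l in labels: out[l]=[]
    for i in range(n):
        for c in("scene","top"):
            p=ctrl.capture(c)
            for l in labels:
                for d in ctrl.place_of(l,p):
                    x=np.array(d['location'])
                    if np.linalg.norm(x-near)<rad and d['confidence']>.4: out[l].append(x); break
    return {l:(np.round(np.median(v,0),4),np.round(np.std(v,0),4),len(v)) for l,v in out.items() if v}
E
python3 - <<'E'
from h import *
s=ctrl.sense(); print(s['time_s'],np.round(s['q'],3))
for k,v in meas(("middle_hole","hinge_axis","ring_eye","ring_top","guide"),2).items(): print(k,*v)
s=ctrl.sense(); print(s['time_s'],np.round(s['position'],4),np.round(s['eef_rot'],4).tolist())
E
```

```text
9.3 [-0.354  1.053  0.052  0.035  1.256  1.525]
middle_hole [0.5516 0.1034 0.0264] [0.0056 0.0034 0.0259] 4
hinge_axis [0.7157 0.0508 0.0242] [0.003  0.0025 0.0017] 4
ring_eye [0.5654 0.0976 0.0856] [0.0026 0.0014 0.0012] 4
ring_top [0.5818 0.095  0.1024] [0.0031 0.0019 0.0019] 4
guide [0.6316 0.0757 0.    ] [0.0019 0.0012 0.0015] 4
10.5 [ 1.0772 -0.3407  0.5313] [[0.6779, -0.3009, 0.6707], [-0.2129, -0.9536, -0.2127], [0.7036, 0.0014, -0.7105]]
```

Emit:
play_rows(
  rows=[
    [[-0.99,-0.35,-0.37],0,1],
    [[-0.99,-0.35,-0.37],0,1],
    [[-0.99,-0.35,-0.37],0,1],
    [[-0.99,-0.35,-0.37],0,1],
    [[-0.99,-0.35,-0.37],0,1],
    [[-0.99,-0.35,-0.37],0,1],
    [[-0.99,-0.35,-0.37],0,1],
    [[-0.99,-0.35,-0.37],0,1],
    [[-0.99,-0.35,-0.37],0,1],
    [[-0.99,-0.35,-0.37],0,1],
  ],
)

```text
time_s: 11.33
position: [0.9246, -0.2227, 0.4506]
eef_rot: [[0.677, -0.301, 0.671], [-0.213, -0.954, -0.213], [0.704, 0.001, -0.71]]
contact_force: [0.3, -0.4, 0.5]
finger_gap: 0.001
gripper_force: 0.0
```

Emit:
play_rows(
  rows=[
    [[-0.99,-0.35,-0.37],0,1],
    [[-0.99,-0.35,-0.37],0,1],
    [[-0.99,-0.35,-0.37],0,1],
    [[-0.99,-0.35,-0.37],0,1],
    [[-0.99,-0.35,-0.37],0,1],
    [[-0.99,-0.35,-0.37],0,1],
    [[-0.99,-0.35,-0.37],0,1],
    [[-0.99,-0.35,-0.37],0,1],
    [[-0.99,-0.35,-0.37],0,1],
    [[-0.99,-0.35,-0.37],0,1],
  ],
)

```text
time_s: 12.17
position: [0.762, -0.0982, 0.3639]
eef_rot: [[0.677, -0.301, 0.671], [-0.213, -0.954, -0.213], [0.704, 0.001, -0.71]]
contact_force: [-0.2, 0.4, -0.2]
finger_gap: 0.003
gripper_force: 0.0
```

Emit:
play_rows(
  rows=[
    [[-0.99,-0.35,-0.37],0,1],
    [[-0.99,-0.35,-0.37],0,1],
    [[-0.99,-0.35,-0.37],0,1],
    [[-0.99,-0.35,-0.37],0,1],
    [[-0.99,-0.35,-0.37],0,1],
    [[-0.99,-0.35,-0.37],0,1],
    [[-0.99,-0.35,-0.37],0,1],
    [[-0.99,-0.35,-0.37],0,1],
    [[-0.99,-0.35,-0.37],0,1],
    [[-0.99,-0.35,-0.37],0,1],
  ],
)

```text
time_s: 13.0
position: [0.5995, 0.0265, 0.2773]
eef_rot: [[0.677, -0.301, 0.672], [-0.214, -0.954, -0.212], [0.705, 0.0, -0.71]]
contact_force: [-0.4, 0.2, -0.1]
finger_gap: 0.002
gripper_force: 0.0
```

```bash
cat >> h.py <<'E'
def to(P):
    s=ctrl.sense(); R=np.array(s['eef_rot'])
    d=R.T@(np.array(P)-s['position']); print(s['time_s'],np.round(s['position'],4),'shift/0.02:',np.round(d/.02,3),'z',np.round(R[:,2],3)); return d
E
python3 -c "
from h import *
to(np.array([.566,.097,.086])-.16*np.array([.671,-.213,-.7105]))
print(np.round(ctrl.sense()['eef_rot'],3).tolist())"
```

```text
13.0 [0.5995 0.0265 0.2773] shift/0.02: [-8.615 -2.868 -3.088] z [ 0.672 -0.212 -0.71 ]
[[0.677, -0.301, 0.672], [-0.214, -0.954, -0.212], [0.705, 0.0, -0.71]]
```

Emit:
play_rows(
  rows=[
    [[-0.96,-0.32,-0.34],0,1],
    [[-0.96,-0.32,-0.34],0,1],
    [[-0.96,-0.32,-0.34],0,1],
    [[-0.96,-0.32,-0.34],0,1],
    [[-0.96,-0.32,-0.34],0,1],
    [[-0.96,-0.32,-0.34],0,1],
    [[-0.96,-0.32,-0.34],0,1],
    [[-0.96,-0.32,-0.34],0,1],
    [[-0.96,-0.32,-0.34],0,1],
    [[0,0,0],0,1],
  ],
)

```text
time_s: 13.83
position: [0.4575, 0.11, 0.2282]
eef_rot: [[0.717, -0.272, 0.642], [-0.205, -0.962, -0.179], [0.666, -0.003, -0.746]]
contact_force: [0.1, -0.1, -0.3]
finger_gap: 0.001
gripper_force: 0.0
```

Emit:
play_rows(
  rows=[
    [[0,0,1],0,1],
    [[0,0,1],0,1],
    [[0,0,1],0,1],
    [[0,0,1],0,1],
    [[0,0,1],0,1],
    [[0,0,0],0,1],
  ],
)

```text
time_s: 14.33
position: [0.5257, 0.0782, 0.1736]
eef_rot: [[0.743, -0.258, 0.618], [-0.202, -0.966, -0.16], [0.638, -0.006, -0.77]]
contact_force: [0.0, 0.0, 0.1]
finger_gap: -0.001
gripper_force: 0.0
```

```bash
python3 - <<'E'
from h import *
to(np.array([.566,.097,.086])+.025*np.array([.671,-.213,-.7105]))
ims=[]
for c,E in(("scene",0),("top",0)):
    p=ctrl.capture(c); q=p['R']@np.array([.566,.097,.086])+p['t']; u=p['K']@q; u=(u/u[2])[:2].astype(int)
    im=p['image'][u[1]-50:u[1]+50,u[0]-50:u[0]+50,::-1]; ims.append(cv2.resize(im,(400,400),interpolation=cv2.INTER_CUBIC))
cv2.imwrite("pics/a.png",np.hstack(ims))
E
```

```text
14.3333 [0.5257 0.0782 0.1736] shift/0.02: [-1.38  -1.358  5.711] z [ 0.618 -0.16  -0.77 ]
```

View pics/a.png

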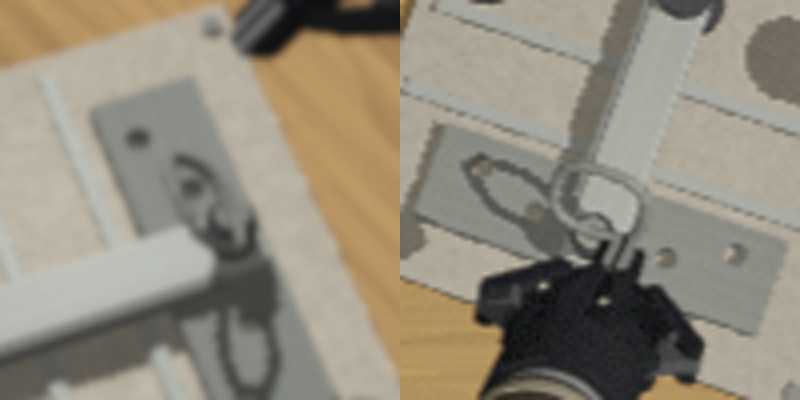

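The left crop shows the fingertip approaching at the top near (250, 40). The right crop shows it just short of the eye, around (620, 245). The tool lost some tilt, so I'll check which joint is limiting.

```bash
python3 - <<'E'
from h import *
s=ctrl.sense(); q=np.array(s['q']); print(np.round(q,3), np.degrees(q[1]+q[2]),np.round(s['eef_rot'],3).tolist())
# planar model r = a sin(q2)+b sin(q2+q3)+c sin(sum)+d..., z = h + a cos..+...
D=[([-1.258,.308,1.634,0,1.2,-.07],[.233,-.58,.231]),([-.352,1.079,.102,.001,1.958,1.521],[.8846,-.2787,.3908]),([-.354,1.136,.051,.004,1.876,1.523],[.9194,-.2927,.3646]),([-.355,1.061,.051,.01,1.827,1.524],[.928,-.2949,.439]),([-.354,1.053,.052,.035,1.256,1.525],[1.0775,-.3408,.5316])]
A=[];y=[]
for qq,p in D:
    a,b,c=qq[1],qq[1]+qq[2],qq[1]+qq[2]+qq[4]
    A+=[[np.sin(a),np.sin(b),np.sin(c),1,0],[np.cos(a),np.cos(b),np.cos(c),0,1]]; y+=[np.hypot(p[0],p[1]),p[2]]
x,res,*_=np.linalg.lstsq(np.array(A),np.array(y),rcond=None); print(np.round(x,4),res)
L1,L2,L3,d,h=x
for tilt in (45,40,35,30):
  for r,z,nm in((.59,.068,'in'),(.50,.16,'pre'),(.57,.10,'lift')):
    c=np.radians(180-tilt); rw=r-d-L3*np.sin(c); zw=z-h-L3*np.cos(c); D2=rw*rw+zw*zw
    k=(D2-L1**2-L2**2)/(2*L1*L2); q3=np.arccos(k); q2=np.arctan2(rw,zw)-np.arctan2(L2*np.sin(q3),L1+L2*np.cos(q3))
    print(tilt,nm,np.round([q2,q3,c-q2-q3],3))
E
```

```text
[ 0.253 -0.039  2.337 -0.991  0.379  2.94 ] 131.69487643682567 [[0.742, -0.258, 0.618], [-0.202, -0.966, -0.16], [0.639, -0.006, -0.769]]
[ 0.5265  0.5545  0.3225 -0.0503  0.2534] [2.80692181e-05]
45 in [ 0.227  2.356 -0.227]
45 pre [-0.144  2.486  0.014]
45 lift [ 0.124  2.387 -0.155]
40 in [ 0.216  2.31  -0.082]
40 pre [-0.137  2.433  0.147]
40 lift [ 0.118  2.338 -0.012]
35 in [0.215 2.26  0.056]
35 pre [-0.121  2.379  0.272]
35 lift [0.122 2.286 0.123]
30 in [0.223 2.206 0.189]
30 pre [-0.096  2.323  0.391]
30 lift [0.135 2.231 0.252]
```

```bash
cat > k.py <<'E'
from h import *
from scipy.optimize import least_squares
from scipy.spatial.transform import Rotation as Ro
L1,L2,L3,D,H=.5265,.5545,.3225,-.0503,.2534
def fk(q):
    r=Ro.from_euler('z',q[0]); a=r*Ro.from_euler('y',q[1]); b=a*Ro.from_euler('y',q[2]); c=b*Ro.from_euler('ZYZ',[q[3],q[4],q[5]]) if 0 else b*Ro.from_euler('z',q[3])*Ro.from_euler('y',q[4])*Ro.from_euler('z',q[5])
    p=r.apply([D,0,0])+[0,0,H]+a.apply([0,0,L1])+b.apply([0,0,L2])+c.apply([0,0,L3])
    return p,c
lo=np.array([-3.06,-.79,.05,-1.19,.05,-2.94]);hi=np.array([3.06,1.96,2.63,4.34,2.64,2.94])
def ik(p,R,q0):
    f=lambda q:np.r_[fk(q)[0]-p,.2*(R.inv()*fk(q)[1]).as_rotvec()]
    s=least_squares(f,np.clip(q0,lo+1e-3,hi-1e-3),bounds=(lo,hi)); return s.x,np.abs(s.fun).max()
E
python3 - <<'E'
from k import *
s=ctrl.sense(); q=np.array(s['q']); p,c=fk(q); R=np.array(s['eef_rot'])
print(np.round(p-s['position'],4)); off=c.inv()*Ro.from_matrix(R); print(np.degrees(off.as_rotvec()))
R0=Ro.from_matrix(R)*off.inv()   # model orientation for actual R
Rf=R0*Ro.from_euler('z',np.pi)
z=R[:,2]; E=np.array([.566,.097,.086]); Hg=np.array([.714,.051])
qf=q.copy(); qf[5]-=np.pi
v=E[:2]-Hg; ang=-.262; E2=np.r_[Hg+np.array([[np.cos(ang),-np.sin(ang)],[np.sin(ang),np.cos(ang)]])@v,.086]; print('E2',E2)
for nm,P in(('now',np.array(s['position'])),('pre',E-.06*z),('in',E+.025*z),('lift',E+.025*z+[0,0,.035]),('swing',E2+.025*z+[0,0,.035]),('down',E2+.025*z),('out',E2-.1*z)):
    qf,e=ik(P,Rf,qf); print(nm,np.round(qf,2),round(e,4),np.round((P-s['position'])@R/.02,2))
E
```

```text
[ 0.0075 -0.0446 -0.0117]
[1.05981241e-14 1.76635402e-14 9.00000000e+01]
E2 [0.58296525 0.1337641  0.086     ]
now [ 0.38 -0.05  2.32 -0.97  0.48 -0.13] 0.0 [0. 0. 0.]
pre [ 0.45  0.06  2.32 -1.15  0.47  0.12] 0.0 [-1.46 -1.38  1.54]
in [ 0.35  0.25  2.22 -1.19  0.37  0.11] 0.0135 [-1.46 -1.38  5.79]
lift [ 0.36  0.18  2.23 -1.19  0.39  0.1 ] 0.005 [-0.34 -1.39  4.44]
swing [ 0.42  0.23  2.18 -1.19  0.44  0.15] 0.0029 [-0.08 -3.39  4.67]
down [ 0.42  0.29  2.16 -1.19  0.42  0.16] 0.0108 [-1.2  -3.38  6.02]
out [ 0.56  0.03  2.27 -1.02  0.57  0.06] 0.0 [-1.2  -3.38 -0.23]
```

Emit:
play_rows(
  rows=[
    [[0,0,0],-0.155,1],
    [[0,0,0],-0.155,1],
    [[0,0,0],-0.155,1],
    [[0,0,0],-0.155,1],
    [[0,0,0],-0.155,1],
    [[0,0,0],-0.155,1],
    [[0,0,0],-0.155,1],
    [[0,0,0],-0.155,1],
    [[0,0,0],-0.155,1],
    [[0,0,0],-0.155,1],
  ],
)

```text
time_s: 15.27
position: [0.5239, 0.0802, 0.1754]
eef_rot: [[0.493, 0.61, 0.62], [0.841, -0.518, -0.158], [0.225, 0.6, -0.768]]
contact_force: [0.2, -0.2, 0.1]
finger_gap: 0.001
gripper_force: 0.0
```

Emit:
play_rows(
  rows=[
    [[0,0,0],-0.155,1],
    [[0,0,0],-0.155,1],
    [[0,0,0],-0.155,1],
    [[0,0,0],-0.155,1],
    [[0,0,0],-0.155,1],
    [[0,0,0],-0.155,1],
    [[0,0,0],-0.155,1],
    [[0,0,0],-0.155,1],
    [[0,0,0],-0.155,1],
    [[0,0,0],-0.155,1],
  ],
)

```text
time_s: 16.1
position: [0.5239, 0.0801, 0.1754]
eef_rot: [[-0.402, 0.673, 0.62], [0.777, 0.61, -0.158], [-0.485, 0.418, -0.768]]
contact_force: [0.0, -0.5, -0.4]
finger_gap: -0.001
gripper_force: 0.0
```

Emit:
play_rows(
  rows=[
    [[0,0,0],-0.155,1],
    [[0,0,0],-0.155,1],
    [[0,0,0],-0.155,1],
    [[0,0,0],-0.155,1],
    [[0,0,0],-0.155,1],
    [[0,0,0],-0.03,1],
  ],
)

```text
time_s: 16.6
position: [0.5239, 0.0801, 0.1754]
eef_rot: [[-0.721, 0.308, 0.62], [0.269, 0.95, -0.158], [-0.638, 0.053, -0.768]]
contact_force: [-0.8, -0.3, 0.1]
finger_gap: -0.002
gripper_force: 0.0
```

```bash
python3 - <<'E'
from h import *
s=ctrl.sense(); print(np.round(s['q'],3)); z=np.array(s['eef_rot'])[:,2]
to(np.array([.566,.097,.086])-.05*z)
E
```

```text
[ 0.255 -0.042  2.338 -0.991  0.379 -0.13 ]
16.6 [0.5239 0.0801 0.1754] shift/0.02: [1.559 1.214 2.105] z [ 0.62  -0.158 -0.768]
```

Emit:
play_rows(
  rows=[
    [[0.52,0.4,0.2],-0.07,1],
    [[0.52,0.4,0.2],0,1],
    [[0.52,0.4,0.2],0,1],
    [[0,0,0],0,1],
  ],
)

```text
time_s: 16.93
position: [0.5139, 0.1092, 0.1446]
eef_rot: [[-0.739, 0.27, 0.618], [0.22, 0.963, -0.158], [-0.637, 0.019, -0.77]]
contact_force: [-0.9, -1.2, -0.5]
finger_gap: 0.003
gripper_force: 0.0
```

```bash
python3 - <<'E'
from h import *
s=ctrl.sense(); print(np.round(s['q'],3),np.round(s['eef_rot'],3).tolist()); z=np.array(s['eef_rot'])[:,2]
to(np.array([.566,.097,.086])-.04*z)
E
```

```text
[ 0.342  0.035  2.347 -1.179  0.395  0.087] [[-0.739, 0.27, 0.618], [0.22, 0.963, -0.158], [-0.637, 0.019, -0.77]]
16.9333 [0.5139 0.1092 0.1446] shift/0.02: [-0.191  0.059  1.964] z [ 0.618 -0.158 -0.77 ]
```

Emit:
play_rows(
  rows=[
    [[-0.1,0,0.6],0,1],
    [[-0.1,0,0.6],0,1],
    [[0,0,0.6],0,1],
    [[0,0,0],0,1],
  ],
)

```text
time_s: 17.27
position: [0.5428, 0.1018, 0.1315]
eef_rot: [[-0.747, 0.274, 0.605], [0.225, 0.962, -0.157], [-0.625, 0.018, -0.78]]
contact_force: [-0.2, 0.7, -0.3]
finger_gap: -0.001
gripper_force: 0.0
```

```bash
python3 - <<'E'
from h import *
s=ctrl.sense(); print(np.round(s['q'],3),np.round(s['eef_rot'],3).tolist()); z=np.array(s['eef_rot'])[:,2]
to(np.array([.566,.097,.086]))
E
```

```text
[ 0.294  0.11   2.295 -1.193  0.358  0.073] [[-0.747, 0.274, 0.605], [0.225, 0.962, -0.157], [-0.625, 0.018, -0.78]]
17.2667 [0.5428 0.1018 0.1315] shift/0.02: [0.504 0.045 2.515] z [ 0.605 -0.157 -0.78 ]
```

Emit:
play_rows(
  rows=[
    [[0.4,0,0.1],0,1],
    [[0.4,0,0.1],0,1],
    [[0,0,0],0,1],
  ],
)

```text
time_s: 17.52
position: [0.5301, 0.1055, 0.1232]
eef_rot: [[-0.757, 0.273, 0.594], [0.225, 0.962, -0.156], [-0.614, 0.015, -0.789]]
contact_force: [0.4, 1.2, -0.0]
finger_gap: -0.001
gripper_force: 0.0
```

```bash
python3 - <<'E'
from h import *
s=ctrl.sense(); print(np.round(s['q'],3)); z=np.array(s['eef_rot'])[:,2]
to(np.array([.566,.097,.086]))
E
```

```text
[ 0.31   0.11   2.312 -1.193  0.363  0.089]
17.5167 [0.5301 0.1055 0.1232] shift/0.02: [-0.314  0.054  2.6  ] z [ 0.594 -0.156 -0.789]
```

Emit:
play_rows(
  rows=[
    [[0.05,0,0.6],0,1],
    [[0.1,0,0.6],0,1],
    [[0.15,0,0.6],0,1],
    [[0,0,0],0,1],
  ],
)

```text
time_s: 17.85
position: [0.5512, 0.1027, 0.1052]
eef_rot: [[-0.77, 0.275, 0.575], [0.229, 0.961, -0.153], [-0.595, 0.014, -0.803]]
contact_force: [0.1, -0.1, -0.6]
finger_gap: 0.003
gripper_force: 0.0
```

```bash
python3 - <<'E'
from h import *
s=ctrl.sense(); print(np.round(s['q'],3)); z=np.array(s['eef_rot'])[:,2]
to(np.array([.566,.097,.086]))
to(np.array([.581,.0922,.105]))
ims=[]
for c,E in(("scene",0),("top",0)):
    p=ctrl.capture(c); q=p['R']@np.array([.566,.097,.086])+p['t']; u=p['K']@q; u=(u/u[2])[:2].astype(int)
    im=p['image'][u[1]-30:u[1]+30,u[0]-30:u[0]+30,::-1]; ims.append(cv2.resize(im,(400,400),interpolation=cv2.INTER_CUBIC))
cv2.imwrite("pics/b.png",np.hstack(ims))
E
```

```text
[ 0.28   0.183  2.265 -1.194  0.336  0.075]
17.85 [0.5512 0.1027 0.1052] shift/0.02: [-0.065 -0.084  1.241] z [ 0.575 -0.153 -0.803]
17.85 [0.5512 0.1027 0.1052] shift/0.02: [-1.263 -0.095  0.946] z [ 0.575 -0.153 -0.803]
```

View pics/b.png

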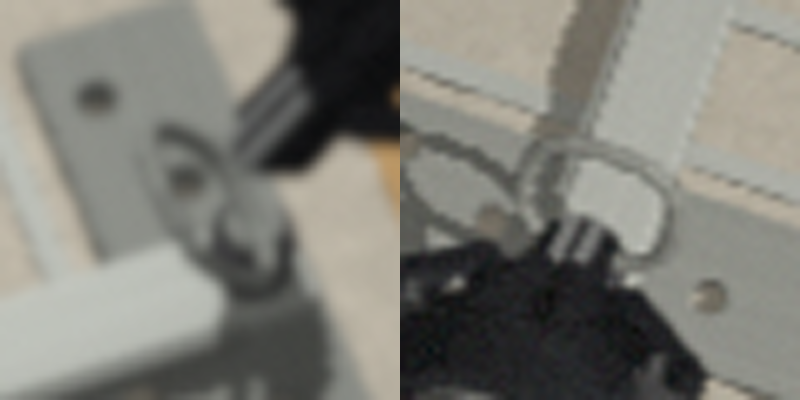

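Emit:
play_rows(
  rows=[
    [[0.1,-0.08,0.6],0,1],
    [[0.15,-0.08,0.6],0,1],
    [[0.15,-0.04,0.6],0,1],
    [[0,0,0],0,1],
  ],
)

```text
time_s: 18.28
position: [0.5663, 0.0965, 0.0847]
eef_rot: [[-0.785, 0.277, 0.554], [0.233, 0.961, -0.151], [-0.574, 0.011, -0.819]]
contact_force: [-0.2, -0.5, 0.3]
finger_gap: -0.001
gripper_force: 0.0
```

```bash
python3 - <<'E'
from h import *
s=ctrl.sense(); print(np.round(s['q'],3)); z=np.array(s['eef_rot'])[:,2]
to(np.array([.566,.097,.086]))
to(np.array([.581,.0922,.105]))
E
```

```text
[ 0.249  0.248  2.229 -1.194  0.309  0.058]
18.2833 [0.5663 0.0965 0.0847] shift/0.02: [-0.016  0.021 -0.065] z [ 0.554 -0.151 -0.819]
18.2833 [0.5663 0.0965 0.0847] shift/0.02: [-1.206  0.009 -0.392] z [ 0.554 -0.151 -0.819]
```

Emit:
play_rows(
  rows=[
    [[0.1,0,0.5],0,1],
    [[0.1,0,0.5],0,1],
    [[0,0,0],0,1],
  ],
)

```text
time_s: 18.53
position: [0.5758, 0.0956, 0.0732]
eef_rot: [[-0.792, 0.278, 0.543], [0.235, 0.961, -0.148], [-0.563, 0.01, -0.826]]
contact_force: [0.1, 0.4, 0.6]
finger_gap: -0.001
gripper_force: 0.0
```

Emit:
play_rows(
  rows=[
    [[-0.2,0,0],0,1],
    [[-0.15,0,0],0,1],
    [[0,0,0],0,1],
  ],
)

```text
time_s: 18.78
position: [0.5815, 0.0943, 0.0786]
eef_rot: [[-0.791, 0.277, 0.545], [0.235, 0.961, -0.148], [-0.565, 0.011, -0.825]]
contact_force: [0.7, 0.2, -1.2]
finger_gap: 0.0
gripper_force: 0.0
```

```bash
python3 - <<'E'
from h import *
s=ctrl.sense(); print(np.round(s['q'],3),s['contact_force']); z=np.array(s['eef_rot'])[:,2]
to(np.array([.566,.097,.086]))
to(np.array([.581,.0922,.105]))
E
```

```text
[ 0.232  0.282  2.195 -1.155  0.299  0.008] [ 0.71508459  0.19049759 -1.24138926]
18.7833 [0.5815 0.0943 0.0786] shift/0.02: [ 0.436 -0.08  -0.75 ] z [ 0.545 -0.148 -0.825]
18.7833 [0.5815 0.0943 0.0786] shift/0.02: [-0.75  -0.092 -1.09 ] z [ 0.545 -0.148 -0.825]
```

Emit:
play_rows(
  rows=[
    [[-0.11,0,-0.17],0,1],
    [[-0.11,0,-0.17],0,1],
    [[0,0,0],0,1],
  ],
)

```text
time_s: 19.03
position: [0.5784, 0.0941, 0.0846]
eef_rot: [[-0.794, 0.278, 0.541], [0.235, 0.961, -0.148], [-0.561, 0.01, -0.828]]
contact_force: [-1.9, 2.0, -5.6]
finger_gap: -0.005
gripper_force: 2.5
```

Emit:
play_rows(
  rows=[
    [[-0.14,0,-0.15],0,1],
    [[-0.14,0,-0.15],0,1],
    [[0,0,0],0,1],
  ],
)

```text
time_s: 19.28
position: [0.5779, 0.0934, 0.0913]
eef_rot: [[-0.795, 0.278, 0.539], [0.235, 0.96, -0.149], [-0.559, 0.008, -0.829]]
contact_force: [-3.9, 1.8, -6.0]
finger_gap: -0.001
gripper_force: 3.6
```

```bash
python3 - <<'E'
from h import *
s=ctrl.sense(); print(s['q'].round(3) if hasattr(s['q'],'round') else s['q'])
for k,v in meas(("ring_eye","ring_top"),1).items(): print(k,*v)
E
```

```text
[ 0.232  0.248  2.196 -1.044  0.316 -0.108]
ring_eye [0.5624 0.0954 0.0921] [0.002  0.0018 0.0003] 2
ring_top [0.5806 0.0939 0.11  ] [0.0002 0.0029 0.0004] 2
```

Emit:
play_rows(
  rows=[
    [[-0.14,0,-0.15],0,1],
    [[-0.14,0,-0.15],0,1],
    [[-0.12,0,-0.15],0,1],
    [[0,0,0],0,1],
  ],
)

```text
time_s: 19.92
position: [0.5778, 0.0924, 0.1019]
eef_rot: [[-0.797, 0.279, 0.536], [0.236, 0.96, -0.15], [-0.557, 0.007, -0.831]]
contact_force: [-8.6, 3.1, -9.0]
finger_gap: -0.0
gripper_force: 5.7
```

```bash
python3 - <<'E'
from h import *
for k,v in meas(("ring_eye","ring_top"),1).items(): print(k,*v)
s=ctrl.sense();print(s['time_s'],s['position'])
E
```

```text
ring_eye [0.5632 0.0935 0.1015] [0.0016 0.0021 0.0001] 2
ring_top [0.5799 0.0912 0.121 ] [0.0002 0.003  0.0011] 2
20.2167 [0.57781376 0.09240878 0.10147584]
```

Emit:
play_rows(
  rows=[
    [[-0.02,0.23,0.01],0,1],
    [[-0.02,0.23,0.01],0,1],
    [[-0.03,0.23,0.02],0,1],
    [[-0.03,0.23,0.02],0,1],
    [[-0.03,0.23,0.02],0,1],
    [[0,0,0],0,1],
  ],
)

```text
time_s: 20.72
position: [0.5863, 0.1142, 0.1008]
eef_rot: [[-0.798, 0.279, 0.535], [0.235, 0.96, -0.15], [-0.555, 0.007, -0.832]]
contact_force: [-11.1, 4.9, -7.7]
finger_gap: -0.0
gripper_force: 7.0
```

```bash
cat >> h.py <<'E'
def angle(n=2):
    Hg=np.array([.714,.051]); m=meas(("ring_eye","ring_top"),n)
    for k,v in m.items():
        d=v[0][:2]-Hg; a=np.arctan2(d[1],-d[0]); print(k,*v,'arm angle',round(.305-a if 0 else a-.3025,3),'r',round(np.hypot(*d),3))
    s=ctrl.sense();print(s['time_s'],np.round(s['position'],4),np.round(s['contact_force'],1))
E
python3 -c "
from h import *
angle(1)"
```

```text
ring_eye [0.5727 0.1214 0.1036] [0.0005 0.0006 0.0008] 2 arm angle 0.16 r 0.158
ring_top [0.589  0.1131 0.1208] [0.0011 0.0015 0.001 ] 2 arm angle 0.159 r 0.14
21.0167 [0.5862 0.1142 0.101 ] [-10.    5.3  -9.3]
```

Emit:
play_rows(
  rows=[
    [[-0.04,0.22,0.03],0,1],
    [[-0.04,0.22,0.03],0,1],
    [[-0.04,0.22,0.03],0,1],
    [[0,0,0],0,1],
  ],
)

```text
time_s: 21.35
position: [0.5928, 0.1267, 0.1008]
eef_rot: [[-0.798, 0.278, 0.535], [0.235, 0.96, -0.148], [-0.555, 0.008, -0.832]]
contact_force: [-12.2, 6.3, -8.8]
finger_gap: -0.001
gripper_force: 7.6
```

```bash
python3 -c "
from h import *
angle(2)
p=np.array(ctrl.sense()['position'])[:2]-[.714,.051]; print(np.arctan2(p[1],-p[0])-.295)"
```

```text
ring_eye [0.5803 0.133  0.1023] [0.0006 0.0012 0.0008] 4 arm angle 0.248 r 0.157
ring_top [0.595  0.1256 0.1203] [0.0018 0.0024 0.001 ] 4 arm angle 0.257 r 0.14
21.95 [0.5928 0.1267 0.1009] [-10.9   6.6  -8.4]
0.2630190150126243
```

Emit:
play_rows(
  rows=[
    [[0.11,0,0.16],0,1],
    [[0.11,0,0.16],0,1],
    [[0.11,0,0.16],0,1],
    [[0.11,0,0.16],0,1],
    [[0,0,0],0,1],
  ],
)

```text
time_s: 22.37
position: [0.593, 0.1269, 0.0855]
eef_rot: [[-0.798, 0.277, 0.536], [0.234, 0.961, -0.147], [-0.556, 0.008, -0.831]]
contact_force: [-11.6, 5.8, -5.0]
finger_gap: 0.0
gripper_force: 7.1
```

```bash
python3 -c "
from h import *
angle(1)"
```

```text
ring_eye [0.5806 0.1303 0.0872] [0.0003 0.003  0.0027] 2 arm angle 0.234 r 0.155
ring_top [0.5948 0.124  0.1054] [0.0007 0.0015 0.0014] 2 arm angle 0.247 r 0.14
22.6667 [0.5931 0.1269 0.086 ] [-10.9   7.4  -6.5]
```

Emit:
play_rows(
  rows=[
    [[0.11,0,0.16],0,1],
    [[0.15,0,0.05],0,1],
    [[0.2,0,0],0,1],
    [[0.1,0,0],0,1],
    [[0,0,0],0,1],
  ],
)

```text
time_s: 23.08
position: [0.5932, 0.1288, 0.082]
eef_rot: [[-0.791, 0.277, 0.546], [0.234, 0.961, -0.148], [-0.565, 0.01, -0.825]]
contact_force: [1.2, -0.1, -0.9]
finger_gap: 0.001
gripper_force: 0.0
```

```bash
python3 -c "
from h import *
angle(2)
s=ctrl.sense(); print(np.round(s['q'],3))
Hg=np.array([.714,.051]); a=.3025+.262
print('eye'); to(np.r_[Hg+.155*np.array([-np.cos(a),np.sin(a)]),.086]); print('top'); to(np.r_[Hg+.139*np.array([-np.cos(a),np.sin(a)]),.105])"
```

```text
ring_eye [0.5831 0.1338 0.0839] [0.0218 0.025  0.0365] 4 arm angle 0.262 r 0.155
ring_top [0.5943 0.1279 0.1046] [0.005  0.0023 0.009 ] 4 arm angle 0.269 r 0.142
23.6833 [0.5924 0.1284 0.0813] [-0.4  0.1  0.3]
[ 3.000e-01  3.100e-01  2.144e+00 -1.094e+00  3.480e-01 -1.000e-03]
eye
23.6833 [0.5924 0.1284 0.0813] shift/0.02: [ 0.302  0.137 -0.491] z [ 0.544 -0.148 -0.826]
top
23.6833 [0.5924 0.1284 0.0813] shift/0.02: [-0.869 -0.077 -0.844] z [ 0.544 -0.148 -0.826]
```

Emit:
play_rows(
  rows=[
    [[0.2,0.1,0],0,1],
    [[0.1,0,0],0,1],
    [[0,0,-0.4],0,1],
    [[0,0,-0.4],0,1],
    [[0,0,0],0,1],
  ],
)

```text
time_s: 24.1
position: [0.5791, 0.1346, 0.0916]
eef_rot: [[-0.792, 0.277, 0.545], [0.234, 0.961, -0.148], [-0.564, 0.011, -0.826]]
contact_force: [0.3, 0.4, 0.5]
finger_gap: 0.003
gripper_force: 0.0
```

```bash
python3 -c "
from h import *
Hg=np.array([.714,.051]); a=.3025+.262
to(np.r_[Hg+.155*np.array([-np.cos(a),np.sin(a)]),.086])"
```

```text
24.1 [0.5791 0.1346 0.0916] shift/0.02: [-0.006  0.018  0.343] z [ 0.545 -0.148 -0.826]
```

Centred in the eye and touching nothing, so I'm retracting along the finger.

Emit:
play_rows(
  rows=[
    [[0,0,-0.5],0,1],
    [[0,0,-0.5],0,1],
    [[0,0,-0.7],0,1],
    [[0,0,-0.8],0,1],
    [[0,0,-1],0,1],
    [[0,0,-1],0,1],
    [[0,0,-1],0,1],
    [[0,0,-1],0,1],
    [[0,0,0],0,1],
    [[0,0,0],0,1],
  ],
)

```text
time_s: 24.93
position: [0.5092, 0.1539, 0.1993]
eef_rot: [[-0.791, 0.277, 0.546], [0.234, 0.961, -0.147], [-0.565, 0.012, -0.825]]
contact_force: [-0.5, 0.5, -1.2]
finger_gap: -0.0
gripper_force: 0.0
```

```bash
python3 - <<'E'
from h import *
angle(2)
ims=[]
for c in("scene","top"):
    p=ctrl.capture(c); q=p['R']@np.array([.583,.134,.05])+p['t']; u=p['K']@q; u=(u/u[2])[:2].astype(int)
    im=p['image'][u[1]-50:u[1]+50,u[0]-50:u[0]+50,::-1]; ims.append(cv2.resize(im,(400,400),interpolation=cv2.INTER_CUBIC))
cv2.imwrite("pics/c.png",np.hstack(ims))
E
```

```text
ring_eye [0.5804 0.1326 0.0862] [0.0017 0.0012 0.0011] 4 arm angle 0.246 r 0.157
ring_top [0.5955 0.126  0.1052] [0.0011 0.001  0.0009] 4 arm angle 0.262 r 0.14
25.5333 [0.5087 0.1533 0.1982] [-0.9 -0.3 -0. ]
```

View pics/c.png

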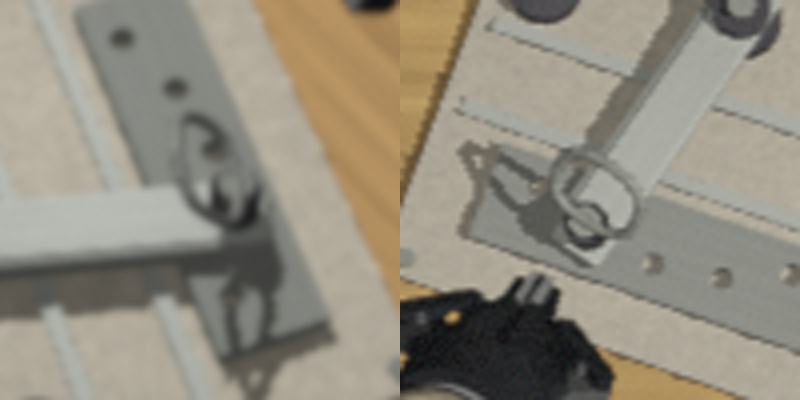

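The right crop shows three free holes to the right of the pin, at (652, 262), (722, 278) and (790, 275). The pin is therefore in the next hole to the left. The eye is back at 86 mm, so the pin is home, and the gripper is clear at (535, 290).

```bash
python3 -c "
from rig import ctrl
print(ctrl.sign_off())"
```

```text
the job is handed in; nothing more can be done
None
```

The guide arm now stands one hole over towards the patterns (left), with the pin home by camera (ring eye back at 86 mm) and the gripper clear; I handed the job in at about 26 s of the 50 s allowed, and no verdict came back.

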